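# Fill the condiment caddy

## Task

Gather the table condiments into the wooden caddy, each standing upright on the floor of the steel pocket made for its shape: the pepper mill with the ball knob in the large round pocket, the salt shaker in the small round one, the lidded sugar pot in the square one and the slotted toothpick box in the oblong one. Leave the cork-lidded spice jar and the open square dip pot standing where they are. Set everything down gently: nothing may be dropped or knocked over.

Things in the scene. Friction and masses are not known exactly. Their poses are not given: they have to be found in the camera images.
- pepper_mill: Pepper mill of dark turned wood: straight round body 52 mm in diameter up to 52 mm high (thin steel band at 50 to 54 mm), then a narrow neck (36 mm), a turned head (44 mm) and a small steel ball knob on top, 92 mm high in all. About 0.15 to 0.31 kg. Stands upright on the worktop. Origin at the centre of its underside, z up.
- salt_shaker: Salt shaker: white ceramic cylinder 34 mm in diameter with a domed steel top with small holes, 66 mm high in all. About 0.08 to 0.17 kg. Stands upright. Origin at the centre of its underside, z up.
- sugar_pot: Sugar pot: square white ceramic pot 46 x 46 mm with a fixed steel lid with a small round knob (14 mm wide); side walls up to 56 mm, 66 mm high with the knob. About 0.14 to 0.28 kg. Stands upright. Origin at the centre of its underside, z up. x and y are square to its sides.
- pick_box: Toothpick box: oblong white ceramic box, 34 mm along its x, 64 mm along its y, 58 mm high, with a flat steel top with a dark slot. About 0.11 to 0.22 kg. Stands upright. Origin at the centre of its underside, z up.
- spice_jar: Look-alike, to be left alone: straight round jar of dark wood with a flat cork lid, 52 mm in diameter, 76 mm high, no neck and no knob. Loose, stands upright. Origin at the centre of its underside, z up.
- dip_pot: Look-alike, to be left alone: square white ceramic pot 46 x 46 mm, 54 mm high, empty and open at the top, no lid. Loose, stands upright. Origin at the centre of its underside, z up.
- pocket_round_large: Large round steel pocket in the caddy, 72 mm inside, 80 mm outside diameter (takes the pepper mill). Fixed in the pale wooden caddy (240 mm square, rim 22 mm above the worktop). Origin: centre of its underside, 10 mm above the worktop; its floor is 4 mm and its rim 18 mm above the origin. The 4 pockets share the caddy's yaw, 2 x 2, 105 mm apart along x and y; corners vary.
- pocket_round_small: Small round steel pocket in the caddy, 50 mm inside, 58 mm outside diameter (takes the salt shaker). Fixed in the pale wooden caddy (240 mm square, rim 22 mm above the worktop). Origin: centre of its underside, 10 mm above the worktop; its floor is 4 mm and its rim 18 mm above the origin. The 4 pockets share the caddy's yaw, 2 x 2, 105 mm apart along x and y; corners vary.
- pocket_square: Square steel pocket in the caddy, 66 x 66 mm inside, 74 x 74 mm outside (takes the sugar pot). Fixed in the pale wooden caddy (240 mm square, rim 22 mm above the worktop). Origin: centre of its underside, 10 mm above the worktop; its floor is 4 mm and its rim 18 mm above the origin. The 4 pockets share the caddy's yaw, 2 x 2, 105 mm apart along x and y; corners vary.
- pocket_oblong: Oblong steel pocket, inside 54 mm along x, 84 mm along y, outside 62 x 92 mm (takes the toothpick box). Fixed in the pale wooden caddy (240 mm square, rim 22 mm above the worktop). Origin: centre of its underside, 10 mm above the worktop; its floor is 4 mm and its rim 18 mm above the origin. The 4 pockets share the caddy's yaw, 2 x 2, 105 mm apart along x and y; corners vary.

How it is judged:
By the outcome, as a careful person would: the job done as asked, in the order asked, and still so for the second after the job is handed in, with the robot touching nothing.
It also fails if it takes over 109 s, if anything falls off the work surface, if the arm or the gripper's body presses on something with over 40 N, if the wrist force passes 120 N, or if a joint passes its speed limit or range.

## Robot

A 6-joint arm with a two-finger parallel gripper is mounted at the origin on the work surface. World frame = base frame: x ahead of the robot, y to its left, z up, the work surface at z = 0. Lengths are in mm, angles in rad, forces in N, time in s.
With the tool pointing down it reaches from about 275 to 1000 mm from the base axis. Payload 8.4 kg.
Tool frame: the origin (TCP) lies at the very end of the fingers, on their centre line; the grasp point (between the pads) lies 19 mm behind it; z points along the fingers, y is the line along which they close (so a half turn about z gives the same grasp; the last joint's range is limited). The gripper opens to 85 mm and grips with 20 to 120 N. Pads are 22 mm wide; open, the fingers measure 114 mm over their backs; the gripper's body (76 mm by 85 mm) begins 54 mm behind the grasp point. The pads swing forward as they close: fully open they stand 13 mm farther back than shut.
Start: joints at [1.115, 0.353, 1.633, -0, 1.155, -0.002], TCP at [273.989, 561.745, 194.781] pointing down, gripper open.
Joint ranges: [-2.63, 2.63], [-0.92, 2.1], [0.06, 2.66], [-1.3, 4.44], [0, 2.69], [-3.02, 3.02]. Speed limits (rad/s): [2.22, 2.22, 2.79, 3.14, 3.14, 3.14].

## Interface

Orientations are given as [roll, pitch, yaw] about the fixed x, y, z axes, in that order (R = Rz(yaw) Ry(pitch) Rx(roll)).
In Python, from rig import sensors, grab_frame, camera_params, order gives the robot as it stands. The module is installed in compiled form; this text tells all that it offers.
- The arm moves only by the tool move_arm, never from a script. Its argument "motion" is a list of rows, each a list of 7 numbers: the turn, a rotation vector about the tool's x, y, z in a scale on which 1.0 is 4 rad, then the shift along the tool's x, y, z in shares of 750 mm (1.0 is 750 mm), then the finger opening in m, from 0 to 0.0854. A call has 1 to 8 rows; each row is the pose to reach, as a shift and turn from the pose commanded when the call began, along the tool's axes at that moment; what a row does not reach only later rows make up. A row lasts 1/8 s, in which the tool goes at most 62.5 mm and 10.7 degrees, less where a joint would pass 70% of its speed; a pose out of reach is approached as far as the arm can. A shift or turn number past 1, either way, is cut back to 1. A call with a gripper value outside its range is refused whole. The fingers move at their own pace and stop on an object; "grip_force" is the grip in N (left out, the last holds). Time passes only in rows, so rows that repeat a pose let the fingers close. It gives the time, the measured TCP pose, the force, the opening and the grip force at its end, in the units of the state.
- sensors.sense(): the state, without advancing time (a new reading comes with each control period).
- grab_frame(name): name is "side" or "top" or "wrist"; returns (picture, depth): 420x560x3 uint8, red, green, blue; 420x560 float32, mm along the optical axis (not along the pixel's ray), 0 where there is no reading.
- camera_params(name): a dict with "camera_matrix" (3x3 intrinsics, pixels), "world_from_camera" (4x4, takes a point from camera to world coordinates). Camera axes: x right, y down, z forward; pixel columns grow to the right and rows downward; lengths in mm; the calibration is good to about 2 mm. The wrist camera is an equidistant fisheye: a pixel r from the principal point sees the ray r / f radians off the axis. A picture is of the moment at which its call begins: read the wrist's pose just before it. camera_params takes no time and is no camera call; for the wrist camera it gives the pose at the moment of the call.
- order.sign_off(): hands the job in; it is judged then, once.
The state is a dict: "clock": time; "qpos": joint angles; "qvel": joint speeds; "joint_efforts": joint torques, N m; "eef_pos": TCP position; "tcp_rot": TCP orientation; "contact_force": force on the tool from outside, world axes, zero at the start; "wrist_torque": the same for the moment, N m; "opening": opening from 0.0 (shut) to 1.0 (fully open); "grasp_force": force on a finger pad.
Only numpy, scipy, OpenCV 4.12 (cv2) and the standard library are available. Lean on these libraries where they do the work, as an engineer would, in place of code of your own. Each camera call takes 0.05 s, during which the arm holds its last target. There are 200 camera calls.

## Working session

There is one attempt and no reset: what is moved stays moved. The work goes in short steps, Python scripts to look and compute and a tool call to move; the robot and the scene stay as the last step left them, time stands still between calls to the robot, and variables do not carry over. Pictures are saved under pics/ and viewed, at most 14 in all, crops included, and the job is handed in when it is done.

Besides the shell and the picture viewer there is one more tool, called as name(argument=value, ...) on one line, values as JSON. move_arm: Moves the arm, as the interface text tells. Its arguments: {"type":"object","properties":{"motion":{"type":"array","items":{"type":"array","items":{"type":"number"}}},"grip_force":{"type":"number"}},"required":["motion"]}

```bash
mkdir -p pics; python3 - <<'E'
from rig import *
import cv2,numpy as np
for n in ("top","side"):
    p=camera_params(n);print(n,p["camera_matrix"],np.round(p["world_from_camera"],3))
    im,d=grab_frame(n);cv2.imwrite(f"pics/{n}0.png",im[:,:,::-1]);np.save(f"{n}_d.npy",d)
s=sensors.sense();print(s)
E
```

```text
top [[405.1323262    0.         278.29446352]
 [  0.         405.1323262  212.16567021]
 [  0.           0.           1.        ]] [[-1.60000e-02 -9.89000e-01  1.48000e-01  4.16728e+02]
 [-1.00000e+00  1.40000e-02 -1.20000e-02  4.52090e+01]
 [ 1.00000e-02 -1.48000e-01 -9.89000e-01  9.66466e+02]
 [ 0.00000e+00  0.00000e+00  0.00000e+00  1.00000e+00]]
side [[475.37206522   0.         277.42561836]
 [  0.         475.37206522 217.0450446 ]
 [  0.           0.           1.        ]] [[ 7.86000e-01 -4.16000e-01  4.57000e-01  1.58672e+02]
 [-6.18000e-01 -5.23000e-01  5.87000e-01 -4.73289e+02]
 [-5.00000e-03 -7.44000e-01 -6.68000e-01  6.27574e+02]
 [ 0.00000e+00  0.00000e+00  0.00000e+00  1.00000e+00]]
{'clock': 0.1, 'qpos': array([ 1.11459894e+00,  3.53581662e-01,  1.63407593e+00,  6.06521525e-06,
        1.15520978e+00, -2.39876446e-03]), 'qvel': array([-0.00025493, -0.00093097, -0.00095035,  0.00083984,  0.00022291,
       -0.00098451]), 'joint_efforts': array([ 1.49525840e-03, -6.06364989e+01, -3.42813706e+01,  8.86457337e-05,
        3.94285118e-03, -2.16419573e-05]), 'eef_pos': array([273.77208839, 561.30665368, 194.12813844]), 'tcp_rot': array([-3.14031795e+00, -8.60354599e-06,  2.68779158e+00]), 'contact_force': array([ 1.07732455, -0.43204207,  1.24913498]), 'wrist_torque': array([ 0.0322855 , -0.0117296 ,  0.00935094]), 'grasp_force': 0.0, 'opening': 0.999807394506692}
```

View pics/top0.png

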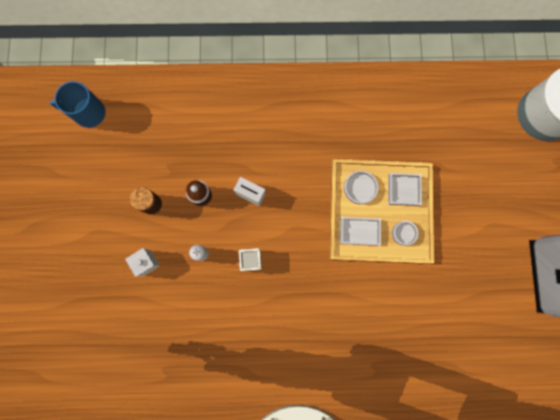

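View pics/side0.png

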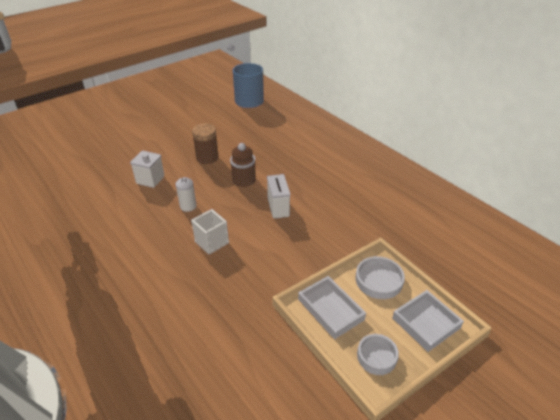

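The top view shows: mill (197,191), cork jar (144,200), pick box (250,190), sugar pot with knob (142,262), salt (198,253), open dip pot (250,260). In the caddy (331..434, 160..263) the large round pocket is at (362,188), square (405,190), oblong (361,232) and small round (405,234). The side view shows the same layout. Next I'll make enlarged crops.

```bash
python3 - <<'E'
import cv2
a=cv2.imread("pics/top0.png");b=cv2.imread("pics/side0.png")
def crop(im,x,y,w,h,k,name):
    cv2.imwrite(name,cv2.resize(im[y:y+h,x:x+w],None,fx=k,fy=k,interpolation=cv2.INTER_CUBIC))
crop(a,120,165,160,120,5,"pics/topA.png")
crop(a,322,152,120,118,5,"pics/topB.png")
crop(b,125,125,175,130,4.5,"pics/sideA.png")
E
```

```text
(no output)
```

View pics/topA.png

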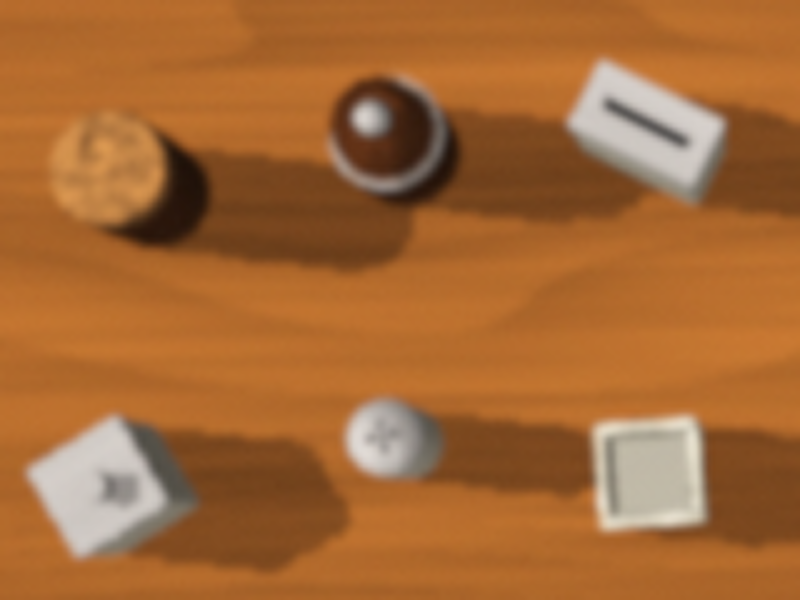

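View pics/topB.png

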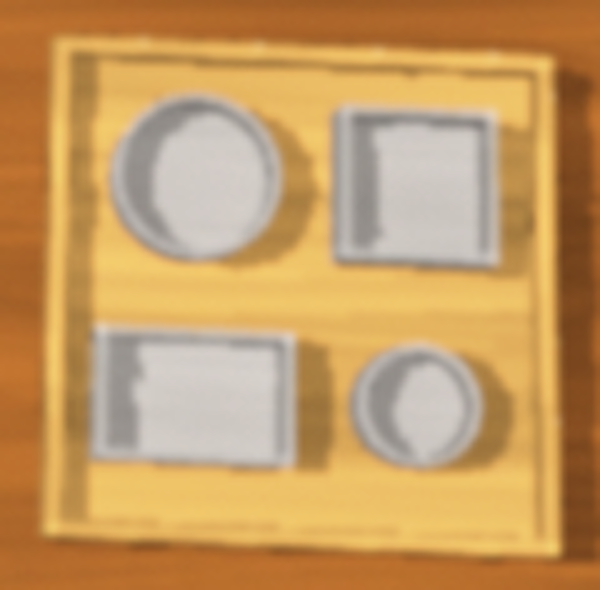

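View pics/sideA.png

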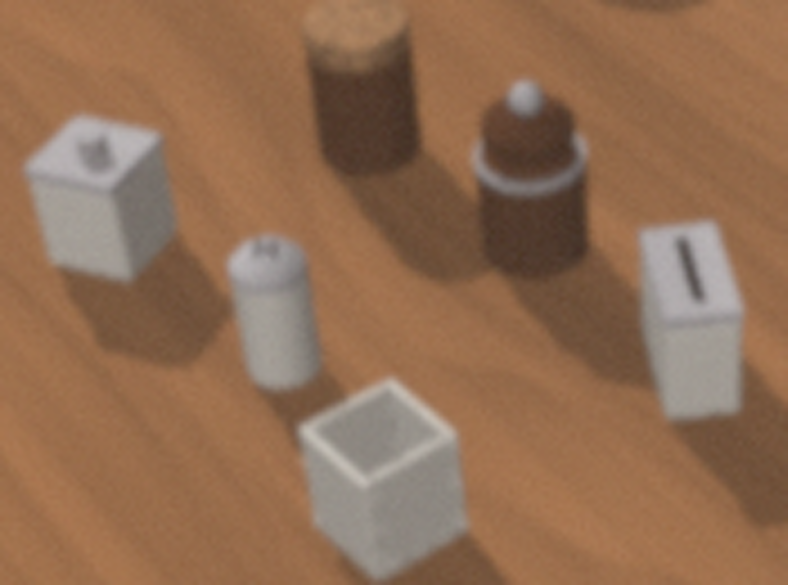

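Reading the crops:

| Thing | topA / topB crop | sideA crop / side image |
|---|---|---|
| Sugar pot lid corners | (27,470), (115,415), (165,505), (80,557) | (27,170), (85,117), (162,135), (108,187) |
| Pick box slot | (605,103) to (690,143) | (682,240) to (698,298) |
| Mill knob | (371,117) | (525,97) |
| Salt apex | (384,436) | (267,248) |
| Large round pocket | (196,178) | (380,277) |
| Square pocket | (416,187) | (427,318) |
| Oblong pocket | (193,397) | (331,306) |
| Small round pocket | (418,405) | (378,352) |

```bash
cat >h.py <<'E'
import numpy as np
from rig import *
C={n:camera_params(n) for n in("top","side")}
def ray(n,u,v):
    K,T=C[n]["camera_matrix"],C[n]["world_from_camera"]
    d=T[:3,:3]@np.linalg.solve(K,[u,v,1]);return T[:3,3],d/np.linalg.norm(d)
def plane(n,u,v,z):
    o,d=ray(n,u,v);return (o+d*(z-o[2])/d[2])
def tri(a,b):
    o1,d1=ray("top",*a);o2,d2=ray("side",*b)
    s=np.linalg.lstsq(np.c_[d1,-d2],o2-o1,rcond=None)[0]
    p,q=o1+s[0]*d1,o2+s[1]*d2;return (p+q)/2,np.linalg.norm(p-q)
def cr(x0,y0,k): return lambda c:(x0+(c[0]+.5)/k-.5,y0+(c[1]+.5)/k-.5)
E
python3 - <<'E'
from h import *
A=cr(120,165,5);B=cr(322,152,5);S=cr(125,125,4.5);I=lambda c:c
np.set_printoptions(suppress=True,precision=1)
def t(n,a,b):
    p,e=tri(a,b);print(n,p,round(e,1));return p
for n,a,b in [("sugC",(97,487),(95.5,152)),("sl",(27,470),(27,170)),("st",(115,415),(85,117)),("sr",(165,505),(162,135)),("sb",(80,557),(108,187)),
 ("slot",(647.5,123),(690,269)),("slot1",(605,103),(682,240)),("slot2",(690,143),(698,298)),("knob",(371,117),(525,97)),("salt",(384,436),(267,248))]:
    t(n,A(a),S(b))
print("band",plane("top",*A((388,134)),52))
for n,a,b in [("LR",(196.5,177.5),(380,277)),("SQ",(416,187),(427,318)),("OB",(193.5,397),(331,306)),("SR",(417.5,405),(378,352))]:
    t(n,B(a),b);print("   z28",plane("top",*B(a),28),plane("side",*b,28))
# objects xy from both views at text heights
for n,a,b,z in [("sug",(97,487),(95.5,152),56),("pick",(647.5,123),(690,270),58),("mill",(371,117),(525,97),88),("salt",(384,436),(267,248),66)]:
    print(n,plane("top",*A(a),z),plane("side",*S(b),z))
print("jar",plane("top",*A((108,168)),76),"dip",plane("top",*A((649,474)),54))
k=[plane("top",*B(c),22) for c in((55,38),(555,58),(561,557),(43,537))]
print("caddy",np.mean(k,0),[np.degrees(np.arctan2(*(k[j]-k[i])[[1,0]])) for i,j in((1,0),(2,1),(2,3),(3,0))])
E
```

```text
sugC [446.9 345.3  55.4] 3.1
sl [443.4 394.6  20.9] 24.6
st [461.6 338.9  74.3] 31.2
sr [448.9 299.3  88.2] 28.2
sb [431.8 348.5  40.2] 38.2
slot [606.9  99.8  58.7] 0.8
slot1 [617. 119.  58.] 1.6
slot2 [596.6  80.7  59.9] 0.1
knob [606.2 220.6  84.3] 1.3
salt [466.3 216.   67.5] 1.9
band [604.4 219.5  52. ]
LR [ 616.2 -164.8   19.4] 0.2
   z28 [ 614.3 -162.8   28. ] [ 609.9 -169.2   28. ]
SQ [ 609.  -268.3   22.9] 0.6
   z28 [ 608.2 -266.9   28. ] [ 604.9 -269.9   28. ]
OB [ 510.7 -158.3   19.8] 0.2
   z28 [ 509.9 -156.6   28. ] [ 505.9 -162.5   28. ]
SR [ 505.1 -262.6   23.7] 0.3
   z28 [ 504.6 -261.1   28. ] [ 502.8 -264.2   28. ]
sug [445.4 345.7  56. ] [447.9 343.5  56. ]
pick [606.7 100.   58. ] [607.3  99.8  58. ]
mill [604.8 220.2  88. ] [603.7 215.7  88. ]
salt [465.5 216.7  66. ] [467.9 217.4  66. ]
jar [585.8 339.1  76. ] dip [447.4 100.5  54. ]
caddy [ 559.2 -212.4   22. ] [np.float64(86.87594883736017), np.float64(-3.4933519275358935), np.float64(86.89987337849773), np.float64(-3.39741211511995)]
```

Triangulated heights agree with the text: lid 55, slot 59, knob centre 84 to 88, salt 67, pockets about 20 to 24. The rough side readings account for the low pocket values. The caddy yaw is -3.3°, the sugar pot 30.5° (mod 90), and the pick box -28°. First move: above the mill, turning the tool to yaw 90°, so that tool x = world y and tool y = world x.

The manual's scale: shifts go in shares of 750 mm and turns go in shares of 4 rad. Converting my numbers, -0.43 m is -0.5733, -0.14 m is -0.1867, 1.117 rad is 0.2793.

move_arm(motion=[[0,0,0.025,-0.04,-0.0147,0.0067,0.085],[0,0,0.0625,-0.1133,-0.0413,0.0133,0.085],[0,0,0.105,-0.1933,-0.0707,0.02,0.085],[0,0,0.15,-0.2733,-0.1,0.0267,0.085],[0,0,0.1925,-0.3533,-0.1287,0.0333,0.085],[0,0,0.2325,-0.4333,-0.1579,0.04,0.085],[0,0,0.265,-0.512,-0.1867,0.0467,0.085],[0,0,0.2793,-0.5733,-0.2088,0.0533,0.085]], grip_force=40)

```text
clock: 1.1
eef_pos: [593.0, 230.6, 154.4]
tcp_rot: [-3.141, 0.0, 1.567]
contact_force: [1.1, 0.9, -0.6]
opening: 0.997
grasp_force: 0.0
```

In the tool's units: 0.013 m is 0.0173, -0.01 m is -0.0133.

move_arm(motion=[[0,0,0,-0.0133,0.0173,0.0067,0.085],[0,0,0,-0.0133,0.0173,0.0067,0.085],[0,0,0,-0.0133,0.0173,0.0067,0.085]])

```text
clock: 1.48
eef_pos: [603.7, 223.6, 149.7]
tcp_rot: [-3.141, -0.0, 1.572]
contact_force: [0.3, 0.0, -0.4]
opening: 0.995
grasp_force: 0.0
```

```bash
cat >>h.py <<'E'
def wplane(u,v,z,p):
    K,T=p["camera_matrix"],p["world_from_camera"]
    x,y=(u-K[0,2])/K[0,0],(v-K[1,2])/K[1,1];r=np.hypot(x,y)+1e-9
    d=T[:3,:3]@[x/r*np.sin(r),y/r*np.sin(r),np.cos(r)];return T[:3,3]+d*(z-T[2,3])/d[2]
E
python3 - <<'E'
from h import *
import cv2,pickle
p=camera_params("wrist");im,d=grab_frame("wrist");pickle.dump(p,open("w0.pkl","wb"))
cv2.imwrite("pics/w0.png",im[:,:,::-1]);np.save("w0d.npy",d)
np.set_printoptions(suppress=True,precision=3);print(p)
E
```

```text
{'camera_matrix': array([[325.192,   0.   , 280.457],
       [  0.   , 325.192, 205.558],
       [  0.   ,   0.   ,   1.   ]]), 'world_from_camera': array([[  1.   ,   0.002,  -0.   , 603.226],
       [  0.001,  -0.947,  -0.321, 306.915],
       [ -0.001,   0.321,  -0.947, 329.386],
       [  0.   ,   0.   ,   0.   ,   1.   ]])}
```

View pics/w0.png

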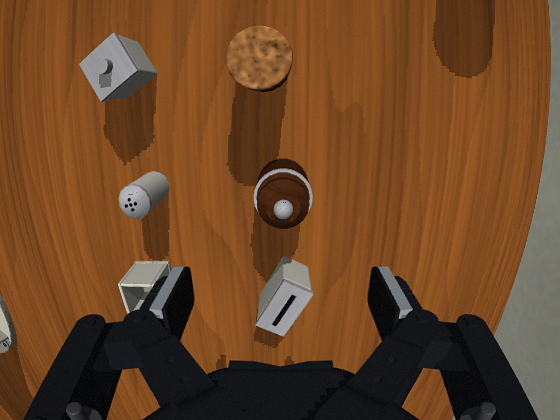

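The wrist picture shows the mill knob at (283,209), the salt top at (132,203), the slot from (294,297) to (275,325), and the sugar lid corners (80,67), (115,34), (138,70), (104,101). The fingers are open at the bottom.

```bash
python3 - <<'E'
from h import *
import pickle
p=pickle.load(open("w0.pkl","rb"));np.set_printoptions(suppress=True,precision=1)
for n,u,v,z in [("knob",283,209,88),("salt",132,203,66),("slot",284.5,311,58),("sl1",294,297,58),("sl2",275,325,58),("sugknob",107,65,66)]+[("c",*c,56) for c in((80,67),(115,34),(138,70),(104,101))]:
    print(n,wplane(u,v,z,p))
E
```

```text
knob [605.2 222.1  88. ]
salt [466.9 219.8  66. ]
slot [607.5 100.   58. ]
sl1 [616.9 117.8  58. ]
sl2 [597.6  80.8  58. ]
sugknob [452.2 346.3  66. ]
c [415.5 350.6  56. ]
c [455.  375.9  56. ]
c [478.5 339.   56. ]
c [441.9 314.7  56. ]
```

move_arm(motion=[[0,0,0,-0.0027,0,0.0267,0.085],[0,0,0,-0.0033,0.0007,0.06,0.085],[0,0,0,-0.0033,0.0007,0.0933,0.085],[0,0,0,-0.0033,0.0007,0.1267,0.085],[0,0,0,-0.0033,0.0007,0.1493,0.085],[0,0,0,-0.0033,0.0007,0.16,0.085],[0,0,0,-0.0033,0.0007,0.1653,0.085],[0,0,0,-0.0033,0.0007,0.1653,0.085]])

```text
clock: 2.52
eef_pos: [605.6, 220.2, 26.2]
tcp_rot: [3.141, -0.0, 1.571]
contact_force: [-0.8, -0.2, 0.3]
opening: 0.994
grasp_force: 0.0
```

move_arm(motion=[[0,0,0,0,0,0,0.06],[0,0,0,0,0,0,0.055],[0,0,0,0,0,0,0.05],[0,0,0,0,0,0,0.045],[0,0,0,0,0,0,0.04],[0,0,0,0,0,0,0.04]], grip_force=40)

```text
clock: 3.28
eef_pos: [605.6, 220.0, 26.3]
tcp_rot: [3.141, -0.0, 1.571]
contact_force: [-0.2, -0.5, 6.4]
opening: 0.494
grasp_force: 40.1
```

```bash
python3 - <<'E'
from h import *
import cv2
im,d=grab_frame("side");a=cv2.resize(im[90:250,140:340,::-1],None,fx=3,fy=3,interpolation=cv2.INTER_CUBIC)
cv2.imwrite("pics/s1.png",a);s=sensors.sense();print(s["opening"],s["contact_force"],s["eef_pos"])
E
```

```text
0.48715544630685914 [-1.42567366 -0.56384066  5.24753726] [605.58026894 219.98444334  26.25204078]
```

View pics/s1.png

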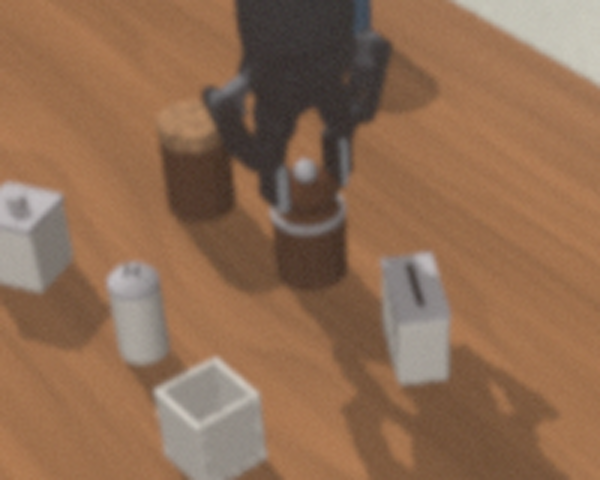

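The side crop shows the finger ends at the steel band (about z 54), gripping the head and not the body. So the true finger ends sit well above the reported TCP. I'll open again and measure the tips with the wrist depth.

```bash
python3 - <<'E'
from h import *
import pickle,cv2
np.set_printoptions(suppress=True,precision=1)
def pts(p,d,box):
    K,T=p["camera_matrix"],p["world_from_camera"]
    v,u=np.mgrid[box[1]:box[3],box[0]:box[2]];v=v.ravel();u=u.ravel();z=d[v,u]
    x,y=(u-K[0,2])/K[0,0],(v-K[1,2])/K[1,1];r=np.hypot(x,y)+1e-9
    D=np.c_[x/r*np.sin(r),y/r*np.sin(r),np.cos(r)];D=D/D[:,2:]*z[:,None]
    return (T[:3,:3]@D.T).T+T[:3,3],u,v
p=pickle.load(open("w0.pkl","rb"));d=np.load("w0d.npy")
for b in((150,262,195,300),(365,262,410,300)):
    P,u,v=pts(p,d,b);m=(P[:,2]>100)&(P[:,2]<190);Q=P[m]
    i=np.argsort(Q[:,2])[:60];print("open: TCP z149.7; min z",Q[i[::10]],"n",m.sum())
P,u,v=pts(p,d,(275,205,290,214));print("knob depth z",np.sort(P[:,2])[-10:])
p=camera_params("wrist");im,d=grab_frame("wrist");cv2.imwrite("pics/w1.png",im[:,:,::-1]);np.save("w1d.npy",d);pickle.dump(p,open("w1.pkl","wb"))
s=sensors.sense();print(s["eef_pos"],p["world_from_camera"][:3,3])
E
```

```text
open: TCP z149.7; min z [] n 0
open: TCP z149.7; min z [] n 0
knob depth z [ 93.   93.   93.1  93.1  93.2  93.2  93.2  93.4  93.4 329.4]
[605.6 220.   26.3] [604.9 303.4 206. ]
```

View pics/w1.png

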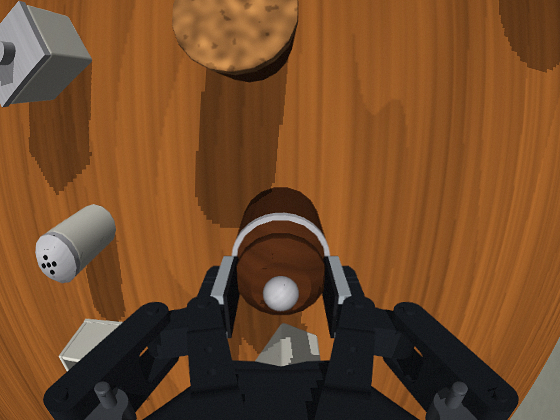

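```bash
python3 - <<'E'
from h import *
import pickle
np.set_printoptions(suppress=True,precision=1)
p=pickle.load(open("w1.pkl","rb"))
for u,v in((237,257),(328,257),(215,300),(350,300),(281,293)):
    print(u,v,[wplane(u,v,z,p)[:2] for z in(25,35,45,55,65,75,85)])
E
```

```text
237 257 [array([577.7, 207.7]), array([579.2, 213. ]), array([580.7, 218.2]), array([582.2, 223.5]), array([583.7, 228.8]), array([585.2, 234.1]), array([586.7, 239.4])]
328 257 [array([635.1, 207.6]), array([633.4, 212.9]), array([631.8, 218.2]), array([630.1, 223.5]), array([628.4, 228.8]), array([626.8, 234.1]), array([625.1, 239.4])]
215 300 [array([560.3, 173.7]), array([562.8, 180.9]), array([565.3, 188.1]), array([567.7, 195.2]), array([570.2, 202.4]), array([572.7, 209.5]), array([575.1, 216.7])]
350 300 [array([652.7, 173.6]), array([650.1, 180.7]), array([647.5, 187.9]), array([644.8, 195.1]), array([642.2, 202.3]), array([639.5, 209.4]), array([636.9, 216.6])]
281 293 [array([605.4, 180.6]), array([605.4, 187.3]), array([605.4, 194.1]), array([605.4, 200.9]), array([605.3, 207.7]), array([605.3, 214.5]), array([605.3, 221.3])]
```

```bash
cat >>h.py <<'E'
def sidecloud():
    im,d=grab_frame("side");K,T=C["side"]["camera_matrix"],C["side"]["world_from_camera"]
    v,u=np.nonzero(d>0);z=d[v,u]
    P=np.c_[(u-K[0,2])/K[0,0]*z,(v-K[1,2])/K[1,1]*z,z];return im,P@T[:3,:3].T+T[:3,3],u,v
E
python3 - <<'E'
from h import *
np.set_printoptions(suppress=True,precision=1)
im,P,u,v=sidecloud();r=np.hypot(P[:,0]-605,P[:,1]-220)
m=(r>30)&(r<70)&(P[:,2]>12);Q=P[m];i=np.argsort(Q[:,2]);print("finger low",Q[i[:40:4]])
m=(r<12)&(P[:,2]>70);Q=P[m];print("axis z hist",np.histogram(Q[:,2],bins=range(70,180,5)))
m=(r<30)&(P[:,2]>20);Q=P[m];print("front", Q[(np.abs(Q[:,0]-583)<4)][:,:][::6])
E
```

```text
finger low [[633.5 210.2  69.1]
 [575.5 213.2  72.5]
 [572.8 219.7  75. ]
 [571.5 210.4  75.7]
 [572.8 215.8  77.1]
 [640.1 211.6  78. ]
 [641.2 213.1  79.2]
 [571.4 209.6  81.1]
 [575.1 211.1  83.5]
 [571.3 212.6  84.3]]
axis z hist (array([ 0, 22, 18, 21,  7,  0,  0,  0,  0,  0,  0,  0,  1,  7,  7,  3,  4,
        3,  1,  6,  5]), array([ 70,  75,  80,  85,  90,  95, 100, 105, 110, 115, 120, 125, 130,
       135, 140, 145, 150, 155, 160, 165, 170, 175]))
front [[579.3 207.  372.7]
 [581.7 223.5 366.5]
 [581.6 204.9 371.2]
 [586.2 231.1 362.1]
 [584.1 200.1 370.4]
 [586.4 225.3 362. ]
 [586.2 216.  362.8]
 [585.8 209.5 363. ]
 [585.1 202.5 363.4]
 [579.4 207.3 242.5]
 [583.4 200.5 242. ]
 [582.9 200.4 236.4]
 [584.5 199.8 234.2]
 [581.5 208.4 181.4]
 [586.8 206.7 178.1]
 [581.9 209.9 174.2]
 [586.5 206.9 171.8]
 [586.8 207.9 167. ]
 [582.  208.  164.4]
 [580.5 206.1 161.5]
 [583.7 207.9 157.3]
 [581.4 208.1 155.9]
 [582.8 236.6 139.9]
 [580.7 233.4 140. ]
 [585.4 200.7 153.5]
 [583.1 208.  148.7]
 [583.4 230.9 135.6]
 [583.6 205.5 147.5]
 [580.8 212.2 143.2]
 [582.6 226.5 133.5]
 [5
[... 200 characters left out ...]
121.6]
 [580.1 207.4 116.4]
 [579.2 206.6 112.5]
 [579.5 208.  104.7]
 [581.7 208.3  99. ]
 [579.8 209.7  94.3]
 [581.3 209.   89.2]
 [579.6 214.4  82.2]
 [580.  207.7  83.2]
 [580.  212.2  76. ]
 [583.5 206.6  75. ]
 [580.  209.2  70.3]
 [581.7 208.4  67.5]
 [583.  230.8  49.5]
 [580.1 222.4  53. ]
 [581.  224.3  48.9]
 [581.5 225.4  45.6]
 [585.7 208.6  53.1]
 [581.2 209.5  52.1]
 [581.3 217.8  44.8]
 [583.  229.   35.1]
 [584.1 207.   47.2]
 [581.4 214.6  41.5]
 [581.6 223.2  33.9]
 [585.1 205.3  42.5]
 [581.4 215.2  36. ]
 [580.  217.3  32.8]
 [587.  205.   36.8]
 [583.2 207.   34.8]
 [583.  219.   25.3]
 [580.3 218.7  24.1]
 [586.6 205.2  29.1]
 [584.6 206.2  26.8]
 [585.9 204.8  24.4]]
```

Wrist and side depth agree: the finger ends are at z≈66 and the gripper body at about 132, with the reported TCP at 26. The tool is really about 34 mm shorter than reported, with no lateral offset. I'll open, go 30 mm lower (body still 10 mm above the knob), and grip the straight body.

move_arm(motion=[[0,0,0,0,0,0,0.05],[0,0,0,0,0,0,0.06],[0,0,0,0,0,0,0.075],[0,0,0,0,0,0,0.085],[0,0,0,0,0,0,0.085],[0,0,0,0,0,0,0.085]])

```text
clock: 4.18
eef_pos: [605.3, 220.0, 25.8]
tcp_rot: [3.142, 0.0, 1.571]
contact_force: [0.5, 0.4, -0.4]
opening: 0.998
grasp_force: 0.0
```

move_arm(motion=[[0,0,0,0,0,0.008,0.085],[0,0,0,0,0,0.016,0.085],[0,0,0,0,0,0.024,0.085],[0,0,0,0,0,0.032,0.085],[0,0,0,0,0,0.04,0.085],[0,0,0,0,0,0.04,0.085]])

```text
clock: 4.92
eef_pos: [604.9, 219.8, -4.9]
tcp_rot: [-3.141, 0.0, 1.571]
contact_force: [0.1, 0.2, 0.9]
opening: 0.99
grasp_force: 0.0
```

move_arm(motion=[[0,0,0,0,0,0,0.065],[0,0,0,0,0,0,0.058],[0,0,0,0,0,0,0.053],[0,0,0,0,0,0,0.049],[0,0,0,0,0,0,0.045],[0,0,0,0,0,0,0.045]], grip_force=40)

```text
clock: 5.68
eef_pos: [605.6, 220.1, -3.6]
tcp_rot: [3.141, -0.0, 1.571]
contact_force: [-1.8, -0.2, 7.2]
opening: 0.59
grasp_force: 41.5
```

```bash
python3 - <<'E'
from h import *
import cv2
np.set_printoptions(suppress=True,precision=1)
im,P,u,v=sidecloud();r=np.hypot(P[:,0]-605,P[:,1]-220)
m=(r>30)&(r<70)&(P[:,2]>12);Q=P[m];i=np.argsort(Q[:,2]);print("finger low",Q[i[:40:4]])
m=(r<12)&(P[:,2]>70);print("axis z hist",np.histogram(P[m][:,2],bins=range(70,180,5)))
cv2.imwrite("pics/s2.png",cv2.resize(im[90:250,140:340,::-1],None,fx=3,fy=3,interpolation=cv2.INTER_CUBIC))
E
```

```text
finger low [[574.1 215.5  36.6]
 [574.2 211.7  38.8]
 [641.8 212.4  41.5]
 [572.1 211.9  42.2]
 [642.8 213.6  43. ]
 [574.4 211.4  44. ]
 [637.5 210.   44.7]
 [573.2 213.1  46.1]
 [567.  211.   47.6]
 [569.3 225.4  48.5]]
axis z hist (array([ 0, 28, 16, 19,  6,  0,  2,  5,  3,  5,  3,  3,  4,  5,  4,  0,  0,
        0,  0,  0,  0]), array([ 70,  75,  80,  85,  90,  95, 100, 105, 110, 115, 120, 125, 130,
       135, 140, 145, 150, 155, 160, 165, 170, 175]))
```

In the tool's units: -0.09 m is -0.12, -0.08 m is -0.1067.

move_arm(motion=[[0,0,0,0,0,-0.0053,0.045],[0,0,0,0,0,-0.016,0.045],[0,0,0,0,0,-0.0333,0.045],[0,0,0,0,0,-0.0533,0.045],[0,0,0,0,0,-0.08,0.045],[0,0,0,0,0,-0.1067,0.045],[0,0,0,0,0,-0.12,0.045],[0,0,0,0,0,-0.12,0.045]])

```text
clock: 6.72
eef_pos: [605.9, 220.2, 86.9]
tcp_rot: [3.14, -0.001, 1.571]
contact_force: [0.2, -0.7, -2.1]
opening: 0.587
grasp_force: 42.1
```

```bash
python3 - <<'E'
from h import *
import cv2
im,d=grab_frame("side")
cv2.imwrite("pics/s3.png",cv2.resize(im[40:240,140:340,::-1],None,fx=3,fy=3,interpolation=cv2.INTER_CUBIC))
E
```

```text
(no output)
```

View pics/s3.png

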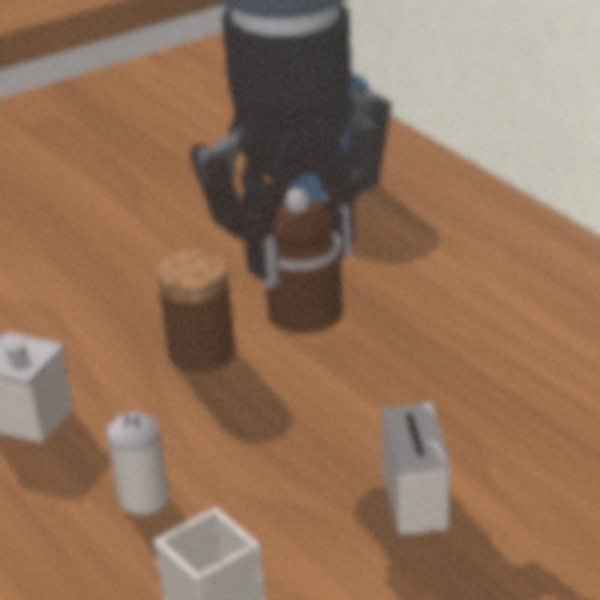

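The mill is held upright at (305,260) and clear of the table. Carrying it over to the large round pocket.

In the tool's units: -0.365 m is -0.4867, -0.335 m is -0.4467.

move_arm(motion=[[0,0,0,-0.0333,0.0013,0,0.045],[0,0,0,-0.0933,0.0027,0,0.045],[0,0,0,-0.1667,0.004,0,0.045],[0,0,0,-0.24,0.0053,0,0.045],[0,0,0,-0.3133,0.008,0,0.045],[0,0,0,-0.3867,0.0093,0,0.045],[0,0,0,-0.4467,0.0107,0,0.045],[0,0,0,-0.4867,0.012,0,0.045]])

```text
clock: 7.78
eef_pos: [612.9, -148.2, 84.9]
tcp_rot: [-3.14, 0.0, 1.569]
contact_force: [0.3, 0.5, -2.4]
opening: 0.589
grasp_force: 42.1
```

In the tool's units: 0.05 m is 0.0667, 0.042 m is 0.056.

move_arm(motion=[[0,0,0,-0.016,0,0,0.045],[0,0,0,-0.0233,0,0.0067,0.045],[0,0,0,-0.0233,0,0.02,0.045],[0,0,0,-0.0233,0,0.04,0.045],[0,0,0,-0.0233,0,0.056,0.045],[0,0,0,-0.0233,0,0.0667,0.045],[0,0,0,-0.0233,0,0.0667,0.045]])

```text
clock: 8.65
eef_pos: [613.8, -162.1, 34.9]
tcp_rot: [-3.14, -0.0, 1.571]
contact_force: [-0.3, -0.0, -2.4]
opening: 0.588
grasp_force: 42.0
```

```bash
python3 - <<'E'
from h import *
import cv2
im,d=grab_frame("side")
cv2.imwrite("pics/s4.png",cv2.resize(im[170:400,260:500,::-1],None,fx=2.5,fy=2.5,interpolation=cv2.INTER_CUBIC))
E
```

```text
(no output)
```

View pics/s4.png

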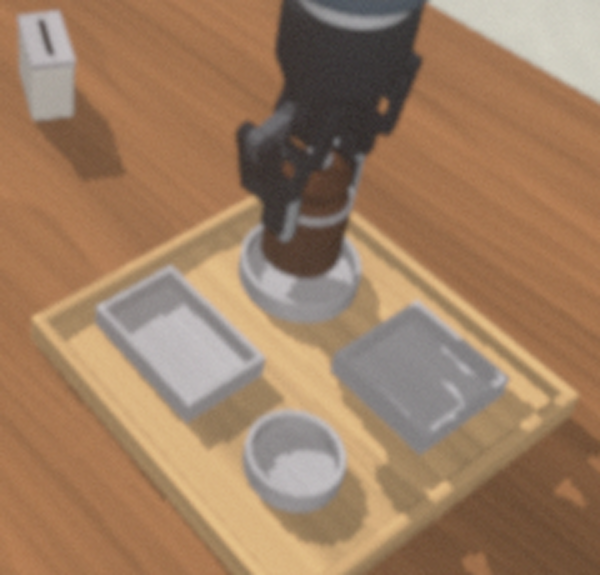

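The mill hangs centred above the large round pocket at (300,260). Lowering it in small steps.

In the tool's units: 0.023 m is 0.0307, 0.0225 m is 0.03.

move_arm(motion=[[0,0,0,0,0,0.0067,0.045],[0,0,0,0,0,0.0147,0.045],[0,0,0,0,0,0.0213,0.045],[0,0,0,0,0,0.0267,0.045],[0,0,0,0,0,0.0293,0.045],[0,0,0,0,0,0.03,0.045],[0,0,0,0,0,0.0307,0.045],[0,0,0,0,0,0.0307,0.045]])

```text
clock: 9.7
eef_pos: [614.4, -162.5, 12.9]
tcp_rot: [3.141, 0.0, 1.571]
contact_force: [0.4, -0.1, -1.8]
opening: 0.587
grasp_force: 42.0
```

In the tool's units: 0.001 m is 0.0013, 0.0005 m is 0.0007.

move_arm(motion=[[0,0,0,0,0,0.0007,0.045],[0,0,0,0,0,0.0013,0.045],[0,0,0,0,0,0.0013,0.045]])

```text
clock: 10.07
eef_pos: [614.3, -162.5, 11.7]
tcp_rot: [-3.142, -0.0, 1.571]
contact_force: [0.4, -0.5, -1.1]
opening: 0.589
grasp_force: 42.0
```

In the tool's units: 0.001 m is 0.0013, 0.0005 m is 0.0007.

move_arm(motion=[[0,0,0,0,0,0.0007,0.045],[0,0,0,0,0,0.0013,0.045],[0,0,0,0,0,0.0013,0.045]])

```text
clock: 10.45
eef_pos: [614.3, -162.5, 10.7]
tcp_rot: [-3.142, -0.0, 1.571]
contact_force: [-0.5, -0.5, -2.1]
opening: 0.584
grasp_force: 42.0
```

In the tool's units: 0.001 m is 0.0013, 0.0005 m is 0.0007.

move_arm(motion=[[0,0,0,0,0,0.0007,0.045],[0,0,0,0,0,0.0013,0.045],[0,0,0,0,0,0.0013,0.045]])

```text
clock: 10.82
eef_pos: [614.4, -162.5, 10.4]
tcp_rot: [3.142, 0.0, 1.571]
contact_force: [-1.9, 0.4, 5.1]
opening: 0.588
grasp_force: 42.8
```

Contact reached (+5 N, z as expected). Releasing, lifting, and going to the salt shaker.

In the tool's units: -0.085 m is -0.1133, -0.055 m is -0.0733.

move_arm(motion=[[0,0,0,0,0,0,0.055],[0,0,0,0,0,0,0.065],[0,0,0,0,0,0,0.075],[0,0,0,0,0,0,0.085],[0,0,0,0,0,-0.0067,0.085],[0,0,0,0,0,-0.0333,0.085],[0,0,0,0,0,-0.0733,0.085],[0,0,0,0,0,-0.1133,0.085]])

```text
clock: 11.82
eef_pos: [614.6, -162.6, 97.1]
tcp_rot: [3.141, 0.0, 1.571]
contact_force: [0.5, 0.9, 0.2]
opening: 0.994
grasp_force: 0.0
```

In the tool's units: 0.38 m is 0.5067, 0.35 m is 0.4667.

move_arm(motion=[[0,0,0,0.04,-0.016,-0.0133,0.085],[0,0,0,0.1067,-0.0413,-0.0133,0.085],[0,0,0,0.18,-0.0693,-0.0133,0.085],[0,0,0,0.2533,-0.0987,-0.0133,0.085],[0,0,0,0.3267,-0.1267,-0.0133,0.085],[0,0,0,0.4,-0.156,-0.0067,0.085],[0,0,0,0.4667,-0.1813,0,0.085],[0,0,0,0.5067,-0.1973,0.0133,0.085]])

```text
clock: 12.82
eef_pos: [466.2, 220.0, 86.5]
tcp_rot: [3.139, -0.001, 1.572]
contact_force: [0.1, -0.1, -0.3]
opening: 0.995
grasp_force: 0.0
```

In the tool's units: 0.03 m is 0.04, 0.01 m is 0.0133.

move_arm(motion=[[0,0,0,0.0007,0,0.0133,0.085],[0,0,0,0.0007,0,0.04,0.085],[0,0,0,0.0007,0,0.04,0.085]])

```text
clock: 13.2
eef_pos: [465.9, 216.9, 54.4]
tcp_rot: [-3.14, 0.001, 1.57]
contact_force: [0.6, 0.3, 0.2]
opening: 0.996
grasp_force: 0.0
```

```bash
python3 - <<'E'
from h import *
import cv2,pickle
p=camera_params("wrist");im,d=grab_frame("wrist");pickle.dump(p,open("w2.pkl","wb"))
im2,_=grab_frame("side")
a=im[:,:,::-1][60:360,80:480];b=cv2.resize(im2[200:350,280:460,::-1],(360,300),interpolation=cv2.INTER_CUBIC)
cv2.imwrite("pics/w2.png",np.hstack([a,b]));print(sensors.sense()["eef_pos"])
E
```

```text
[466.87737311 217.40228425  55.42887413]
```

View pics/w2.png

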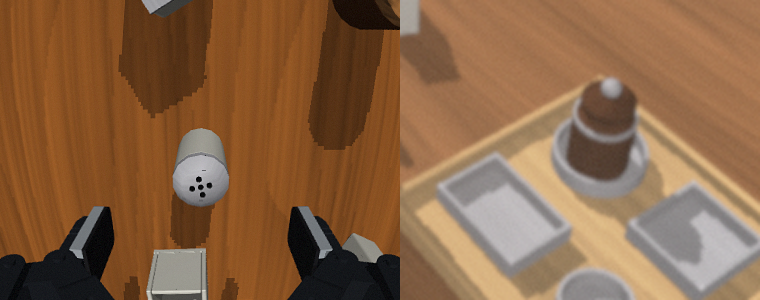

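The mill stands upright in the large pocket (right half). The salt shaker is centred between the fingers, apex at wrist pixel (280,246). Descending and gripping.

move_arm(motion=[[0,0,0,0,0,0.02,0.085],[0,0,0,0,0,0.04,0.085],[0,0,0,0,0,0.06,0.085],[0,0,0,0,0,0.0773,0.085],[0,0,0,0,0,0.0907,0.085],[0,0,0,0,0,0.096,0.07],[0,0,0,0,0,0.0973,0.06],[0,0,0,0,0,0.0973,0.05]])

```text
clock: 14.3
eef_pos: [466.6, 218.1, -17.9]
tcp_rot: [3.141, -0.0, 1.571]
contact_force: [1.2, -0.6, 0.9]
opening: 0.589
grasp_force: 0.0
```

move_arm(motion=[[0,0,0,0,0,0,0.042],[0,0,0,0,0,0,0.037],[0,0,0,0,0,0,0.033],[0,0,0,0,0,0,0.029],[0,0,0,0,0,0,0.026],[0,0,0,0,0,0,0.026]], grip_force=40)

```text
clock: 15.05
eef_pos: [466.5, 218.1, -17.8]
tcp_rot: [3.141, -0.0, 1.571]
contact_force: [-1.0, -1.2, 4.8]
opening: 0.386
grasp_force: 39.2
```

```bash
python3 - <<'E'
from h import *
np.set_printoptions(suppress=True,precision=1)
im,P,u,v=sidecloud();r=np.hypot(P[:,0]-466.5,P[:,1]-218)
m=(r>22)&(r<70)&(P[:,2]>8);Q=P[m];i=np.argsort(Q[:,2]);print("finger low",Q[i[:40:4]])
E
```

```text
finger low [[444.7 213.   19.5]
 [444.8 212.2  22.5]
 [444.  206.3  24.3]
 [441.7 209.6  25.9]
 [439.7 209.8  26.8]
 [487.  205.   28.5]
 [438.5 210.8  29.4]
 [496.  211.8  30.1]
 [437.9 217.4  30.5]
 [492.2 209.1  31. ]]
```

Tips are at z≈20 and the opening of 0.386 matches 33 mm, so the grip is good. Lifting and carrying to the small round pocket.

In the tool's units: -0.09 m is -0.12, -0.08 m is -0.1067.

move_arm(motion=[[0,0,0,0,0,-0.0053,0.026],[0,0,0,0,0,-0.016,0.026],[0,0,0,0,0,-0.0333,0.026],[0,0,0,0,0,-0.0533,0.026],[0,0,0,0,0,-0.08,0.026],[0,0,0,0,0,-0.1067,0.026],[0,0,0,0,0,-0.12,0.026],[0,0,0,0,0,-0.12,0.026]])

```text
clock: 16.1
eef_pos: [466.9, 218.2, 72.7]
tcp_rot: [3.14, -0.001, 1.571]
contact_force: [0.3, 0.2, -1.7]
opening: 0.39
grasp_force: 39.8
```

In the tool's units: -0.395 m is -0.5267, -0.345 m is -0.46.

move_arm(motion=[[0,0,0,-0.0333,0.0027,0,0.026],[0,0,0,-0.0933,0.0067,0,0.026],[0,0,0,-0.1667,0.0133,0,0.026],[0,0,0,-0.24,0.0187,0,0.026],[0,0,0,-0.3133,0.024,0,0.026],[0,0,0,-0.3867,0.0307,0,0.026],[0,0,0,-0.46,0.036,0,0.026],[0,0,0,-0.5267,0.0413,0,0.026]])

```text
clock: 17.1
eef_pos: [496.7, -178.8, 71.1]
tcp_rot: [-3.141, -0.0, 1.57]
contact_force: [0.8, 1.2, -1.2]
opening: 0.393
grasp_force: 39.9
```

In the tool's units: -0.0842 m is -0.1123, -0.07 m is -0.0933.

move_arm(motion=[[0,0,0,-0.0533,0.004,0,0.026],[0,0,0,-0.0933,0.0073,0,0.026],[0,0,0,-0.1123,0.0085,0.0067,0.026],[0,0,0,-0.1123,0.0085,0.0267,0.026],[0,0,0,-0.1123,0.0085,0.0467,0.026],[0,0,0,-0.1123,0.0085,0.06,0.026],[0,0,0,-0.1123,0.0085,0.0667,0.026],[0,0,0,-0.1123,0.0085,0.0667,0.026]])

```text
clock: 18.1
eef_pos: [503.7, -260.8, 21.5]
tcp_rot: [-3.141, -0.0, 1.571]
contact_force: [0.8, -1.0, -1.8]
opening: 0.388
grasp_force: 39.9
```

```bash
python3 - <<'E'
from h import *
import cv2
im,d=grab_frame("side")
cv2.imwrite("pics/s5.png",cv2.resize(im[220:410,270:500,::-1],None,fx=2.8,fy=2.8,interpolation=cv2.INTER_CUBIC))
E
```

```text
(no output)
```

View pics/s5.png

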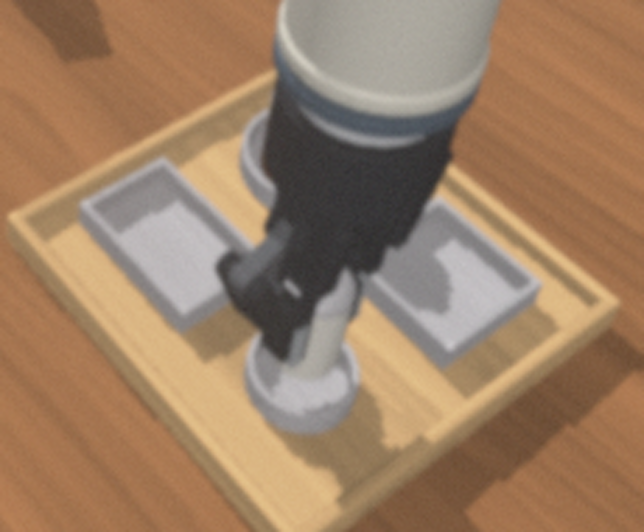

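The shaker hangs above the small round pocket at (320,375). Allowing for the perspective lean, it will land near the pocket centre. Lowering.

In the tool's units: 0.024 m is 0.032, 0.0235 m is 0.0313.

move_arm(motion=[[0,0,0,-0.0013,0,0.0067,0.026],[0,0,0,-0.0013,0,0.0147,0.026],[0,0,0,-0.0013,0,0.0227,0.026],[0,0,0,-0.0013,0,0.028,0.026],[0,0,0,-0.0013,0,0.0307,0.026],[0,0,0,-0.0013,0,0.0313,0.026],[0,0,0,-0.0013,0,0.032,0.026],[0,0,0,-0.0013,0,0.032,0.026]])

```text
clock: 19.15
eef_pos: [503.8, -262.3, -2.1]
tcp_rot: [3.141, 0.0, 1.571]
contact_force: [-0.7, 0.9, -1.3]
opening: 0.387
grasp_force: 39.9
```

In the tool's units: 0.001 m is 0.0013, 0.0005 m is 0.0007.

move_arm(motion=[[0,0,0,0,0,0.0007,0.026],[0,0,0,0,0,0.0013,0.026],[0,0,0,0,0,0.0013,0.026]])

```text
clock: 19.52
eef_pos: [503.7, -262.2, -3.2]
tcp_rot: [-3.142, -0.0, 1.571]
contact_force: [-0.2, -0.1, -1.9]
opening: 0.387
grasp_force: 39.9
```

In the tool's units: 0.001 m is 0.0013, 0.0005 m is 0.0007.

move_arm(motion=[[0,0,0,0,0,0.0007,0.026],[0,0,0,0,0,0.0013,0.026],[0,0,0,0,0,0.0013,0.026]])

```text
clock: 19.9
eef_pos: [503.8, -262.3, -3.8]
tcp_rot: [3.141, 0.0, 1.571]
contact_force: [-1.6, 0.5, 5.2]
opening: 0.388
grasp_force: 40.4
```

In the tool's units: -0.085 m is -0.1133, -0.055 m is -0.0733.

move_arm(motion=[[0,0,0,0,0,0,0.036],[0,0,0,0,0,0,0.045],[0,0,0,0,0,0,0.06],[0,0,0,0,0,0,0.07],[0,0,0,0,0,-0.0067,0.07],[0,0,0,0,0,-0.0333,0.07],[0,0,0,0,0,-0.0733,0.075],[0,0,0,0,0,-0.1133,0.085]])

```text
clock: 20.9
eef_pos: [503.6, -262.2, 81.9]
tcp_rot: [-3.141, -0.0, 1.571]
contact_force: [-0.4, -0.4, -0.1]
opening: 0.996
grasp_force: 0.0
```

In the tool's units: 0.445 m is 0.5933, 0.385 m is 0.5133.

move_arm(motion=[[0,0,0,0.04,-0.004,-0.0133,0.085],[0,0,0,0.1133,-0.0107,-0.0133,0.085],[0,0,0,0.1933,-0.0187,-0.0133,0.085],[0,0,0,0.2733,-0.0253,-0.0133,0.085],[0,0,0,0.3533,-0.0333,-0.0133,0.085],[0,0,0,0.4333,-0.04,-0.0133,0.085],[0,0,0,0.5133,-0.048,-0.0133,0.085],[0,0,0,0.5933,-0.056,-0.0133,0.085]])

```text
clock: 21.9
eef_pos: [461.5, 184.8, 91.4]
tcp_rot: [3.141, -0.0, 1.571]
contact_force: [1.2, 0.1, -0.6]
opening: 0.997
grasp_force: 0.0
```

In the tool's units: 0.162 m is 0.216, 0.158 m is 0.2107, -0.56 rad is -0.14.

move_arm(motion=[[0,0,-0.0125,0.0733,-0.0067,0,0.085],[0,0,-0.0375,0.14,-0.012,0,0.085],[0,0,-0.0675,0.1867,-0.0173,0.0133,0.085],[0,0,-0.1,0.2107,-0.02,0.0267,0.085],[0,0,-0.125,0.216,-0.02,0.04,0.085],[0,0,-0.14,0.216,-0.02,0.0467,0.085],[0,0,-0.14,0.216,-0.02,0.0467,0.085]])

```text
clock: 22.78
eef_pos: [446.4, 344.7, 55.6]
tcp_rot: [-3.141, 0.0, 2.131]
contact_force: [0.3, -0.4, 0.7]
opening: 0.999
grasp_force: 0.0
```

```bash
python3 - <<'E'
from h import *
import cv2,pickle
p=camera_params("wrist");im,d=grab_frame("wrist");pickle.dump(p,open("w3.pkl","wb"))
im2,_=grab_frame("side")
a=im[:,:,::-1][60:360,80:480];b=cv2.resize(im2[230:400,300:500,::-1],(360,300),interpolation=cv2.INTER_CUBIC)
cv2.imwrite("pics/w3.png",np.hstack([a,b]));s=sensors.sense();print(s["eef_pos"],s["tcp_rot"])
E
```

```text
[446.85115492 344.80946984  56.12252114] [ 3.14130777e+00 -4.99863458e-06  2.12927347e+00]
```

View pics/w3.png

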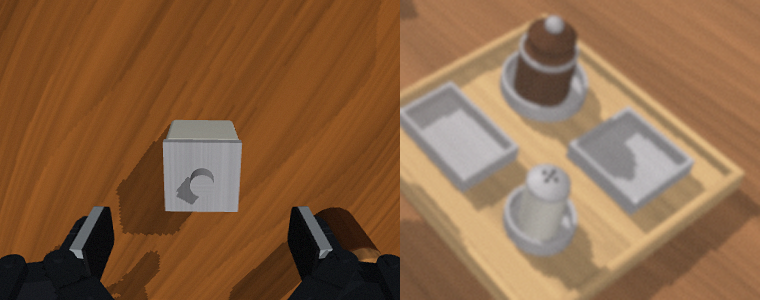

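Salt and mill stand upright in their pockets. The sugar pot lid spans wrist crop (163..242, 140..211), square to the fingers and centred. Descending and gripping.

In the tool's units: 0.077 m is 0.1027, 0.076 m is 0.1013.

move_arm(motion=[[0,0,0,0,0,0.02,0.085],[0,0,0,0,0,0.0427,0.085],[0,0,0,0,0,0.064,0.085],[0,0,0,0,0,0.0827,0.085],[0,0,0,0,0,0.096,0.085],[0,0,0,0,0,0.1013,0.08],[0,0,0,0,0,0.1027,0.07],[0,0,0,0,0,0.1027,0.06]])

```text
clock: 23.88
eef_pos: [447.0, 345.0, -20.9]
tcp_rot: [3.141, -0.0, 2.131]
contact_force: [-0.9, -0.5, 0.6]
opening: 0.704
grasp_force: 0.0
```

move_arm(motion=[[0,0,0,0,0,0,0.053],[0,0,0,0,0,0,0.049],[0,0,0,0,0,0,0.045],[0,0,0,0,0,0,0.041],[0,0,0,0,0,0,0.038],[0,0,0,0,0,0,0.038]], grip_force=40)

```text
clock: 24.62
eef_pos: [446.9, 345.0, -20.8]
tcp_rot: [3.141, -0.0, 2.131]
contact_force: [-1.1, -1.5, 5.8]
opening: 0.533
grasp_force: 40.1
```

In the tool's units: -0.115 m is -0.1533, -0.105 m is -0.14.

move_arm(motion=[[0,0,0,0,0,-0.0053,0.038],[0,0,0,0,0,-0.016,0.038],[0,0,0,0,0,-0.0333,0.038],[0,0,0,0,0,-0.0533,0.038],[0,0,0,0,0,-0.08,0.038],[0,0,0,0,0,-0.1133,0.038],[0,0,0,0,0,-0.14,0.038],[0,0,0,0,0,-0.1533,0.038]])

```text
clock: 25.62
eef_pos: [447.3, 345.3, 95.8]
tcp_rot: [3.139, -0.0, 2.131]
contact_force: [0.8, -0.2, -2.1]
opening: 0.537
grasp_force: 41.5
```

The sugar pot is held (45.7 mm opening). Carrying it past the mill, turning to the caddy yaw.

In the tool's units: -0.377 m is -0.5027, -0.1575 m is -0.21, 0.618 rad is 0.1545.

move_arm(motion=[[0,0,0.0075,-0.0347,-0.0147,-0.0067,0.038],[0,0,0.025,-0.0973,-0.0413,-0.0133,0.038],[0,0,0.0475,-0.168,-0.0693,-0.02,0.038],[0,0,0.0725,-0.2373,-0.0987,-0.02,0.038],[0,0,0.0975,-0.3067,-0.128,-0.02,0.038],[0,0,0.1225,-0.3773,-0.1573,-0.02,0.038],[0,0,0.1425,-0.4467,-0.1867,-0.02,0.038],[0,0,0.1545,-0.5027,-0.21,-0.02,0.038]])

```text
clock: 26.62
eef_pos: [513.4, -60.5, 109.0]
tcp_rot: [3.141, 0.0, 1.51]
contact_force: [-0.4, 0.5, -1.9]
opening: 0.537
grasp_force: 41.4
```

In the tool's units: -0.2031 m is -0.2708, -0.2 m is -0.2667.

move_arm(motion=[[0,0,0,-0.0533,0.012,0,0.038],[0,0,0,-0.12,0.0267,0,0.038],[0,0,0,-0.18,0.0467,0,0.038],[0,0,0,-0.2227,0.0773,0,0.038],[0,0,0,-0.2533,0.1133,0,0.038],[0,0,0,-0.2667,0.1347,0,0.038],[0,0,0,-0.2708,0.1419,0,0.038],[0,0,0,-0.2708,0.1419,0,0.038]])

```text
clock: 27.62
eef_pos: [607.5, -266.8, 108.5]
tcp_rot: [-3.141, -0.0, 1.513]
contact_force: [0.2, 0.5, -2.2]
opening: 0.536
grasp_force: 41.7
```

In the tool's units: 0.088 m is 0.1173, 0.084 m is 0.112.

move_arm(motion=[[0,0,0,0,0,0.0107,0.038],[0,0,0,0,0,0.032,0.038],[0,0,0,0,0,0.056,0.038],[0,0,0,0,0,0.08,0.038],[0,0,0,0,0,0.0987,0.038],[0,0,0,0,0,0.112,0.038],[0,0,0,0,0,0.1173,0.038],[0,0,0,0,0,0.1173,0.038]])

```text
clock: 28.62
eef_pos: [608.1, -267.3, 20.7]
tcp_rot: [3.142, 0.0, 1.513]
contact_force: [0.2, -0.5, -2.0]
opening: 0.533
grasp_force: 41.7
```

```bash
python3 - <<'E'
from h import *
np.set_printoptions(suppress=True,precision=1)
im,P,u,v=sidecloud()
# pocket rim points z 24..32 around square pocket; pot faces z 40..60
o=P-[608.4,-267.2,0];c,s=np.cos(-.0577),np.sin(-.0577);X=o[:,0]*c+o[:,1]*s;Y=-o[:,0]*s+o[:,1]*c
k=(np.abs(X)<50)&(np.abs(Y)<50)
for lo,hi in((23,30),(40,46),(46,52)):
    m=k&(P[:,2]>lo)&(P[:,2]<hi);print(lo,m.sum(),np.percentile(X[m],[0,2,98,100]),np.percentile(Y[m],[0,2,98,100]))
# top view of oblong rim, side cloud
E
```

```text
23 422 [-37.1 -36.4  37.7  39. ] [-38.8 -38.4  35.1  36.2]
40 53 [-23.5 -23.4  18.8  20.3] [-22.7 -22.6  21.4  22.8]
46 94 [-24.4 -23.9  12.1  16.8] [-22.9 -22.8  21.   22.7]
```

Side depth: the pocket rim is centred at (+0.8, -1.5) and the pot at (-0.5, 0), so there is ample clearance. Lowering.

In the tool's units: 0.0265 m is 0.0353, 0.026 m is 0.0347.

move_arm(motion=[[0,0,0,-0.0013,0.0013,0.0067,0.038],[0,0,0,-0.0013,0.0013,0.016,0.038],[0,0,0,-0.0013,0.0013,0.024,0.038],[0,0,0,-0.0013,0.0013,0.0307,0.038],[0,0,0,-0.0013,0.0013,0.0333,0.038],[0,0,0,-0.0013,0.0013,0.0347,0.038],[0,0,0,-0.0013,0.0013,0.0353,0.038],[0,0,0,-0.0013,0.0013,0.0353,0.038]])

```text
clock: 29.68
eef_pos: [609.0, -268.3, -5.5]
tcp_rot: [3.141, 0.0, 1.513]
contact_force: [-0.5, -0.4, -2.7]
opening: 0.536
grasp_force: 41.7
```

move_arm(motion=[[0,0,0,0,0,0.0007,0.038],[0,0,0,0,0,0.0013,0.038],[0,0,0,0,0,0.0013,0.038]])

```text
clock: 30.05
eef_pos: [608.9, -268.3, -6.7]
tcp_rot: [3.142, 0.0, 1.513]
contact_force: [1.3, -0.2, -1.7]
opening: 0.531
grasp_force: 41.8
```

In the tool's units: 0.001 m is 0.0013, 0.0005 m is 0.0007.

move_arm(motion=[[0,0,0,0,0,0.0007,0.038],[0,0,0,0,0,0.0013,0.038],[0,0,0,0,0,0.0013,0.038]])

```text
clock: 30.42
eef_pos: [608.9, -268.3, -6.8]
tcp_rot: [3.142, 0.0, 1.513]
contact_force: [-4.0, 1.5, 7.5]
opening: 0.535
grasp_force: 42.8
```

In the tool's units: -0.09 m is -0.12, -0.055 m is -0.0733.

move_arm(motion=[[0,0,0,0,0,0,0.048],[0,0,0,0,0,0,0.058],[0,0,0,0,0,0,0.07],[0,0,0,0,0,0,0.075],[0,0,0,0,0,-0.0067,0.075],[0,0,0,0,0,-0.0333,0.075],[0,0,0,0,0,-0.0733,0.08],[0,0,0,0,0,-0.12,0.085]])

```text
clock: 31.42
eef_pos: [608.9, -268.3, 84.3]
tcp_rot: [3.141, 0.0, 1.513]
contact_force: [-0.2, -0.3, 0.0]
opening: 0.992
grasp_force: 0.0
```

In the tool's units: 0.3674 m is 0.4899, 0.34 m is 0.4533, 0.427 rad is 0.1068.

move_arm(motion=[[0,0,0.005,0.0333,-0.0027,-0.0267,0.085],[0,0,0.0175,0.1,-0.0067,-0.0333,0.085],[0,0,0.035,0.1733,-0.0107,-0.0333,0.085],[0,0,0.055,0.2467,-0.016,-0.0333,0.085],[0,0,0.075,0.32,-0.02,-0.0267,0.085],[0,0,0.0925,0.3933,-0.0253,-0.0133,0.085],[0,0,0.1025,0.4533,-0.0293,0,0.085],[0,0,0.1068,0.4899,-0.0312,0.0133,0.085]])

```text
clock: 32.42
eef_pos: [607.2, 102.3, 73.7]
tcp_rot: [3.14, -0.001, 1.086]
contact_force: [0.1, -0.0, 1.0]
opening: 0.997
grasp_force: 0.0
```

In the tool's units: 0.015 m is 0.02, 0.01 m is 0.0133.

move_arm(motion=[[0,0,0,0,0,0.0133,0.085],[0,0,0,0,0,0.02,0.085],[0,0,0,0,0,0.02,0.085]])

```text
clock: 32.8
eef_pos: [606.8, 98.7, 57.4]
tcp_rot: [-3.141, 0.0, 1.085]
contact_force: [0.0, -0.4, 0.2]
opening: 0.993
grasp_force: 0.0
```

```bash
python3 - <<'E'
from h import *
import cv2,pickle
p=camera_params("wrist");im,d=grab_frame("wrist");pickle.dump(p,open("w4.pkl","wb"));s=sensors.sense();print(s["eef_pos"],s["tcp_rot"])
g=im.min(2).astype(int);sat=im.max(2).astype(int)-g
m=((g>110)&(sat<45)).astype(np.uint8);m[:150]=0
n,l,st,ce=cv2.connectedComponentsWithStats(m)
for i in range(1,n):
    if st[i,4]>400:
        c=np.column_stack(np.nonzero(l==i))[:,::-1].astype(np.float32);print(st[i],ce[i],cv2.minAreaRect(c))
# lid points at depth z~58 in world
K,T=p["camera_matrix"],p["world_from_camera"];v,u=np.mgrid[0:420,0:560];x,y=(u-K[0,2])/K[0,0],(v-K[1,2])/K[1,1];r=np.hypot(x,y)+1e-9
D=np.stack([x/r*np.tan(r)*d,y/r*np.tan(r)*d,d],-1).reshape(-1,3);P=D@T[:3,:3].T+T[:3,3]
k=(P[:,2]>54)&(P[:,2]<62)&(np.hypot(P[:,0]-607,P[:,1]-100)<60)
R=cv2.minAreaRect(P[k,:2].astype(np.float32));print("lid rect world",k.sum(),R)
E
```

```text
[607.01704156  98.77261082  57.56135802] [3.14147669e+00 7.00663331e-05 1.08459794e+00]
[ 249  167   60  116 5843] [278.51240801 223.84973473] ((278.5, 224.5), (115.0, 59.0), 90.0)
[ 72 254  81  67 784] [101.88137755 286.1619898 ] ((113.24378967285156, 292.80694580078125), (49.28517532348633, 76.21885681152344), 41.76029968261719)
lid rect world 5601 ((606.1104736328125, 101.31498718261719), (65.54322814941406, 34.38134002685547), 62.41979217529297)
```

The lid fits a 65.5 x 34.4 mm rectangle at (606.1, 101.3), long axis 62.4°, which matches the tool yaw. Descending with a 2 mm correction and gripping.

move_arm(motion=[[0,0,0,0.0013,-0.0013,0.02,0.085],[0,0,0,0.0027,-0.0027,0.0427,0.085],[0,0,0,0.0027,-0.0027,0.064,0.085],[0,0,0,0.0027,-0.0027,0.0827,0.085],[0,0,0,0.0027,-0.0027,0.0947,0.08],[0,0,0,0.0027,-0.0027,0.0987,0.07],[0,0,0,0.0027,-0.0027,0.1,0.06],[0,0,0,0.0027,-0.0027,0.1,0.05]])

```text
clock: 33.85
eef_pos: [606.4, 102.6, -17.3]
tcp_rot: [3.141, -0.0, 1.086]
contact_force: [0.7, 0.5, 0.4]
opening: 0.588
grasp_force: 0.0
```

move_arm(motion=[[0,0,0,0,0,0,0.042],[0,0,0,0,0,0,0.037],[0,0,0,0,0,0,0.033],[0,0,0,0,0,0,0.029],[0,0,0,0,0,0,0.026],[0,0,0,0,0,0,0.026]], grip_force=40)

```text
clock: 34.6
eef_pos: [606.3, 102.6, -17.4]
tcp_rot: [3.141, -0.0, 1.086]
contact_force: [-0.5, -1.4, 5.1]
opening: 0.395
grasp_force: 39.6
```

In the tool's units: -0.09 m is -0.12, -0.08 m is -0.1067.

move_arm(motion=[[0,0,0,0,0,-0.0053,0.026],[0,0,0,0,0,-0.016,0.026],[0,0,0,0,0,-0.0333,0.026],[0,0,0,0,0,-0.0533,0.026],[0,0,0,0,0,-0.08,0.026],[0,0,0,0,0,-0.1067,0.026],[0,0,0,0,0,-0.12,0.026],[0,0,0,0,0,-0.12,0.026]])

```text
clock: 35.6
eef_pos: [606.6, 102.6, 73.4]
tcp_rot: [3.14, -0.001, 1.086]
contact_force: [0.2, -0.3, -1.3]
opening: 0.392
grasp_force: 40.0
```

In the tool's units: -0.2742 m is -0.3656, -0.258 m is -0.344, -0.427 rad is -0.1068.

move_arm(motion=[[0,0,-0.0075,-0.0293,0.004,0,0.026],[0,0,-0.025,-0.092,0.012,0,0.026],[0,0,-0.05,-0.164,0.0213,0,0.026],[0,0,-0.0725,-0.2373,0.0307,0,0.026],[0,0,-0.0925,-0.3,0.0387,0,0.026],[0,0,-0.1025,-0.344,0.044,0,0.026],[0,0,-0.1068,-0.3656,0.0471,0,0.026],[0,0,-0.1068,-0.3656,0.0471,0,0.026]])

```text
clock: 36.6
eef_pos: [508.6, -157.2, 71.7]
tcp_rot: [-3.14, -0.0, 1.511]
contact_force: [0.3, -0.0, -2.7]
opening: 0.389
grasp_force: 39.9
```

In the tool's units: 0.05 m is 0.0667, 0.046 m is 0.0613.

move_arm(motion=[[0,0,0,0,0,0.0133,0.026],[0,0,0,0,0,0.0333,0.026],[0,0,0,0,0,0.0507,0.026],[0,0,0,0,0,0.0613,0.026],[0,0,0,0,0,0.0667,0.026],[0,0,0,0,0,0.0667,0.026]])

```text
clock: 37.35
eef_pos: [509.4, -156.4, 22.1]
tcp_rot: [-3.141, -0.0, 1.513]
contact_force: [0.2, -0.1, -1.5]
opening: 0.39
grasp_force: 39.9
```

```bash
python3 - <<'E'
from h import *
np.set_printoptions(suppress=True,precision=1)
im,P,u,v=sidecloud()
o=P-[509.8,-156.4,0];c,s=np.cos(-.0577),np.sin(-.0577);X=o[:,0]*c+o[:,1]*s;Y=-o[:,0]*s+o[:,1]*c
k=(np.abs(X)<42)&(np.abs(Y)<56)
for lo,hi in((23,30),(41,46),(46,52),(52,58)):
    m=k&(P[:,2]>lo)&(P[:,2]<hi);print(lo,m.sum(),np.percentile(X[m],[0,2,98,100]),np.percentile(Y[m],[0,2,98,100]))
E
```

```text
23 386 [-30.7 -30.1  31.2  32.2] [-48.1 -47.3  43.9  45.9]
41 74 [-17.4 -17.3  13.5  15.5] [-34.3 -34.2  24.7  27.2]
46 74 [-17.6 -17.5  14.3  15.7] [-34.6 -34.3  23.1  26.2]
52 67 [-18.  -17.5  13.5  13.9] [-35.1 -34.9  -8.9  -7.7]
```

The box is centred in the oblong pocket within about 1 mm. Lowering.

move_arm(motion=[[0,0,0,0,0.0013,0.0067,0.026],[0,0,0,0,0.0013,0.0147,0.026],[0,0,0,0,0.0013,0.0227,0.026],[0,0,0,0,0.0013,0.028,0.026],[0,0,0,0,0.0013,0.0307,0.026],[0,0,0,0,0.0013,0.032,0.026],[0,0,0,0,0.0013,0.0327,0.026],[0,0,0,0,0.0013,0.0327,0.026]])

```text
clock: 38.4
eef_pos: [510.5, -156.5, -2.1]
tcp_rot: [3.141, 0.0, 1.513]
contact_force: [0.3, -0.1, -1.8]
opening: 0.397
grasp_force: 39.9
```

In the tool's units: 0.001 m is 0.0013, 0.0005 m is 0.0007.

move_arm(motion=[[0,0,0,0,0,0.0007,0.026],[0,0,0,0,0,0.0013,0.026],[0,0,0,0,0,0.0013,0.026]])

```text
clock: 38.78
eef_pos: [510.4, -156.5, -3.2]
tcp_rot: [-3.142, -0.0, 1.513]
contact_force: [0.0, 0.1, -0.9]
opening: 0.392
grasp_force: 39.9
```

In the tool's units: 0.001 m is 0.0013, 0.0005 m is 0.0007.

move_arm(motion=[[0,0,0,0,0,0.0007,0.026],[0,0,0,0,0,0.0013,0.026],[0,0,0,0,0,0.0013,0.026]])

```text
clock: 39.15
eef_pos: [510.5, -156.6, -3.3]
tcp_rot: [3.142, 0.0, 1.513]
contact_force: [-3.6, 1.3, 11.0]
opening: 0.395
grasp_force: 41.6
```

Contact. Releasing, lifting clear and backing away to free the view.

In the tool's units: -0.095 m is -0.1267, -0.055 m is -0.0733.

move_arm(motion=[[0,0,0,0,0,0,0.036],[0,0,0,0,0,0,0.046],[0,0,0,0,0,0,0.058],[0,0,0,0,0,0,0.062],[0,0,0,0,0,-0.0067,0.062],[0,0,0,0,0,-0.0333,0.062],[0,0,0,0,0,-0.0733,0.065],[0,0,0,0,0,-0.1267,0.07]])

```text
clock: 40.15
eef_pos: [509.7, -156.3, 91.4]
tcp_rot: [-3.14, -0.0, 1.513]
contact_force: [0.5, -0.8, 0.1]
opening: 0.823
grasp_force: 0.0
```

In the tool's units: 0.2 m is 0.2667, 0.18 m is 0.24.

move_arm(motion=[[0,0,0,0,0,-0.0533,0.07],[0,0,0,0.0533,0,-0.1067,0.07],[0,0,0,0.12,-0.04,-0.1333,0.07],[0,0,0,0.1867,-0.08,-0.1333,0.07],[0,0,0,0.24,-0.1067,-0.1333,0.07],[0,0,0,0.2667,-0.12,-0.1333,0.07],[0,0,0,0.2667,-0.12,-0.1333,0.07]])

```text
clock: 41.02
eef_pos: [431.6, 49.4, 191.2]
tcp_rot: [3.141, -0.0, 1.515]
contact_force: [-0.1, -1.2, -0.1]
opening: 0.821
grasp_force: 0.0
```

```bash
python3 - <<'E'
from h import *
import cv2
a,_=grab_frame("side");b,_=grab_frame("top")
A=cv2.resize(a[110:410,120:500,::-1],None,fx=1.1,fy=1.1);B=cv2.resize(b[145:275,115:445,::-1],(418,165),interpolation=cv2.INTER_CUBIC)
cv2.imwrite("pics/end.png",np.vstack([A,B]));print(sensors.sense()["contact_force"])
E
```

```text
[-0.88570233 -0.86239779 -0.83212624]
```

View pics/end.png

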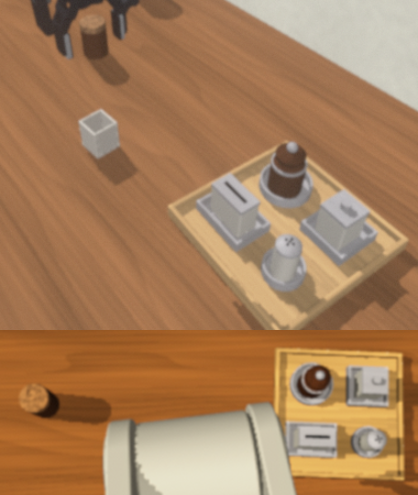

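The final picture shows all four condiments upright in their pockets (mill (288,170), pick box (233,208), sugar pot (340,220), salt (286,260)). The jar and dip pot still stand at (94,38) and (100,133). Handing in.

```bash
python3 -c "
from rig import order
print(order.sign_off())"
```

```text
the job is handed in; nothing more can be done
None
```

The job is handed in at about 41 s: the mill, salt shaker, sugar pot and toothpick box each stand upright in their own pockets, and the spice jar and dip pot were left where they stood.

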